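# Tighten a screw eye with a tommy bar

## Task

Take the tommy bar by its wooden handle, slide its steel rod well through the loop of the screw eye in the pine block, and turn the eye clockwise (seen from above) with it until it is home; there nip it up firmly, but do not force it. Then draw the bar out, lay it back on its wooden rest the way it lay, and let go; leave the tape roll, tray and jar alone and do not touch the eye with the gripper.

Things in the scene. Friction and masses are not known exactly. Their poses are not given: they have to be found in the camera images.
- bar_grip (a point): Tommy bar (loose, about 0.17 kg): square dark wooden handle 24 x 24 mm, 80 mm long, and on the same axis a round steel rod 12 mm thick, 150 mm long, round-ended. It lies level on its rest, axis 42 mm above the table. This point is on the axis in the handle, 50 mm from where the rod begins: the place to grip from above. x points from handle to rod tip, z up as it lies.
- bar_neck (a point): Point on the bar's axis where the rod leaves the handle, 50 mm ahead of bar_grip.
- rod_near (a point): Point on the rod's axis 40 mm from the handle. The rod is well through when one of rod_near, rod_mid, rod_far is within 20 mm of eye_loop.
- rod_mid (a point): Point on the rod's axis 70 mm from the handle. The rod is well through when one of rod_near, rod_mid, rod_far is within 20 mm of eye_loop.
- rod_far (a point): Point on the rod's axis 100 mm from the handle. The rod is well through when one of rod_near, rod_mid, rod_far is within 20 mm of eye_loop.
- bar_tip (a point): End of the rod, 150 mm from the handle.
- eye_loop (a point): Centre of the hole of the steel screw eye upright in the pine block's top, 75 mm above the table. Loop of 8 mm wire, hole 20 mm, outside 36 mm; x is level and square to the loop's plane (the way a rod goes through), z up on the screw axis. The rod has 4 mm play all round: it swings about 0.77 rad from square before it bears on both sides of the wire and the loop follows it.
- block: Pine block fixed to the bench, 70 mm in x, 160 mm along y, 45 mm high; origin at the centre of its underside, right below the eye. Its yaw varies; it and the rest may stand left or right.
- rest: Fixed rest for the bar: plywood base 200 x 70 mm, 12 mm thick, origin at the centre of its underside, x along it. Across it stand two blocks 20 mm thick (along x) and 50 mm wide: at x = -60 mm with its top 30 mm above the table (under the handle) and at x = +50 mm with its top 36 mm above the table (under the rod).
- rest_place (a point): Where bar_neck belongs on the rest: 40 mm behind the rest's centre (rest x = -40 mm), 42 mm above the table; x points the way the rod should point.
- tape_roll: Bystander: roll of yellow tape, 100 mm across, 45 mm high, origin under its centre.
- screw_tray: Bystander: open grey tray 100 x 80 x 40 mm, origin under its centre.
- glue_jar: Bystander: white jar, 64 mm across, 60 mm high, origin under its centre.
- eye: The screw eye, origin where it enters the block's top, axes as eye_loop. Clockwise from above tightens; the thread drags with 0.10 N m (10 to 20 N at the wire) and holds where left. After 0.65 to 1.15 rad it comes up hard (home), eye_loop x then within 0.24 rad of block x, unknown where. Nipped: home, rod pressing the wire, both sides added up, with over 30 N (0.4 N m) for 0.2 s; over 80 N (0.8 N m) spoils it.
Not all that is in view belongs to the job. There is more than one size of the part that bears bar_grip; the job needs the larger.

How it is judged:
On the way, in this order (a step that is already met when the one before it is completed fails the run):
1. the rod is well through the loop (distance between any of rod_near, rod_mid, rod_far and eye_loop below 0.02 m), for 0.2 s.
2. the eye is home and nipped up by the rod in its loop (distance between any of rod_near, rod_mid, rod_far and eye_loop below 0.02 m and angle between the x axis of eye_loop and the x axis of block, either way round below 0.32 rad and contact force between bar and eye above 30 N), for 0.2 s.
At the end, for the whole second after the job is handed in: The eye stays home (eye_loop x within 0.34 rad of block x), the bar lies still and level on its rest: bar_neck within 30 mm of rest_place, seen from above, rod pointing along rest_place x (bar_tip 120 mm or more ahead of it), neck and tip both 34 to 50 mm above the table (angle between the x axis of eye_loop and the x axis of block, either way round below 0.34 rad and horizontal distance between bar_neck and rest_place below 0.03 m and height (world z) of bar_neck between 0.034 and 0.05 m and height (world z) of bar_tip between 0.034 and 0.05 m and horizontal distance between bar_tip and rest_place below 0.18 m and x of bar_tip in the frame of rest_place above 0.12 m and linear speed of bar below 0.02 m/s); the robot touches nothing.
It fails at once if the bar is forced against the eye (contact force between bar and eye above 80 N).
It fails at once if the gripper touches the screw eye (contact force between any of the fingers, the arm and eye above 2 N).
It fails at once if a bystander is moved (distance of any of tape_roll, screw_tray, glue_jar from where it was at the start of the episode above 0.02 m).
It also fails if it takes over 72 s, if anything falls off the work surface, if the arm or the gripper's body presses on something with over 40 N, if the wrist force passes 120 N, or if a joint passes its speed limit or range.

## Robot

A 6-joint arm with a two-finger parallel gripper is mounted at the origin on the work surface. World frame = base frame: x ahead of the robot, y to its left, z up, the work surface at z = 0. Lengths are in m, angles in rad, forces in N, time in s.
With the tool pointing down it reaches from about 0.35 to 0.775 m from the base axis. Payload 7.3 kg.
Tool frame: the origin (TCP) lies on the centre line of the jaws, within the pads' length; the fingertips stand 11 mm ahead of it and the grasp point (between the pads) lies 8 mm behind it; y points along the fingers, z is the direction in which the jaws open and shut, and the axes are right-handed (so a half turn about y gives the same grasp; the last joint's range is limited). The gripper opens to 92 mm and grips with 3 to 60 N. Pads are 19 mm wide; open, the fingers measure 130 mm over their backs; the gripper's body (75 mm by 190 mm) begins 47 mm behind the grasp point.
Start: joints at [1.114, 0.342, 1.524, -0, 1.275, -0.146], TCP at [0.161, 0.5, 0.238] pointing down, gripper open.
Joint ranges: [-2.53, 2.53], [-0.77, 2.02], [0.04, 2.7], [-1, 4.14], [0.28, 2.66], [-3.11, 3.11]. Speed limits (rad/s): [2.57, 2.57, 3.14, 3.14, 3.14, 3.14].

## Interface

Orientations are given as [roll, pitch, yaw] about the fixed x, y, z axes, in that order (R = Rz(yaw) Ry(pitch) Rx(roll)).
In Python, from cell import robot, cams gives the robot as it stands.
- The arm moves only by the tool apply_moves, never from a script. Its argument "plan" is a list of rows, each a list of 7 numbers: the shift along the tool's x, y, z in m, then the turn, a rotation vector about the tool's x, y, z in degrees, then the gripper command: -1 is fully open, 1 is shut, values between are in proportion. A call has exactly 5 rows; each row is the pose to reach, as a shift and turn from the pose commanded when the call began, along the tool's axes at that moment; what a row does not reach only later rows make up. A row lasts 1/8 s, in which the tool goes at most 62.5 mm and 10.7 degrees, less where a joint would pass 70% of its speed; a pose out of reach is approached as far as the arm can. A call with a gripper value outside its range is refused whole. The fingers move at their own pace and stop on an object; "squeeze" is the grip in N (left out, the last holds). Time passes only in rows, so rows that repeat a pose let the fingers close, or fill a call up. It gives the time, the measured TCP pose, the force and the opening at its end, in the units of the state.
- robot.observe(): the state, without advancing time (a new reading comes with each control period).
- cams.read_camera(name): name is "scene" or "top" or "wrist"; returns the picture (480x640x3 uint8, blue, green, red); there is no depth.
- cams.calibration(name): a dict with "fx", "fy", "cx", "cy" (pixels), "extrinsics" (4x4, takes a point from world to camera coordinates); the wrist camera has in their place "T_tool_cam" (4x4, takes a point from camera to tool coordinates, whose origin is the TCP and whose axes are the tool frame's). Camera axes: x right, y up, looking along -z (the intrinsics and any distortion apply to the point x, -y, -z); pixel columns grow to the right and rows downward; lengths in m; the calibration is good to about 2 mm. A picture is of the moment at which its call begins: read the wrist's pose just before it. calibration takes no time and is no camera call.
- robot.hand_in(): hands the job in, once; it reports no verdict.
The state is a dict: "time": time; "qpos": joint angles; "qvel": joint speeds; "joint_efforts": joint torques, N m; "tool_pos": TCP position; "tool_rot": TCP orientation; "contact_force": force on the tool from outside, world axes, zero at the start; "torque": the same for the moment, N m; "opening": finger opening in m.
Only numpy, scipy, OpenCV 4.12 (cv2) and the standard library are available. Lean on these libraries where they do the work, as an engineer would, in place of code of your own. Each camera call takes 0.05 s, during which the arm holds its last target. There are 200 camera calls.

## Working session

There is one attempt and no reset: what is moved stays moved. The work goes in short steps, Python scripts to look and compute and a tool call to move; the robot and the scene stay as the last step left them, time stands still between calls to the robot, and variables do not carry over. Pictures are saved under pics/ and viewed, about 8 in all and at most 12, crops included, and the job is handed in when it is done.

Besides the shell and the picture viewer there is one more tool, called by a JSON object that holds its "api" and its "payload". apply_moves: Moves the arm, as the interface text tells. Its arguments: {"type":"object","properties":{"plan":{"type":"array","items":{"type":"array","items":{"type":"number"}}},"squeeze":{"type":"number"}},"required":["plan"]}

```bash
ls; mkdir -p pics; python3 - <<'E'
from cell import robot,cams
import cv2,numpy as np
s=robot.observe();print({k:np.round(v,3).tolist() for k,v in s.items()})
for n in("scene","top"):
    cv2.imwrite(f"pics/{n}0.png",cams.read_camera(n))
for n in("scene","top","wrist"):
    print(n,{k:np.round(v,3).tolist() for k,v in cams.calibration(n).items()})
E
```

```text
pics
{'time': 0.0, 'qpos': [1.114, 0.343, 1.525, -0.0, 1.275, -0.146], 'qvel': [-0.001, -0.0, 0.0, 0.0, 0.001, -0.001], 'joint_efforts': [-0.0, -43.125, -24.422, 0.072, 0.056, -0.0], 'tool_pos': [0.16, 0.499, 0.237], 'tool_rot': [-1.572, 0.0, -0.311], 'contact_force': [0.937, -0.43, 0.204], 'torque': [-0.026, 0.028, 0.01], 'opening': 0.092}
scene {'fx': 578.251, 'fy': 578.251, 'cx': 323.365, 'cy': 235.101, 'extrinsics': [[-0.617, 0.787, -0.0, 0.405], [-0.573, -0.449, 0.685, 0.286], [0.539, 0.423, 0.728, -1.417], [0.0, 0.0, 0.0, 1.0]]}
top {'fx': 434.743, 'fy': 434.743, 'cx': 318.425, 'cy': 240.765, 'extrinsics': [[0.013, -1.0, 0.024, -0.065], [0.998, 0.015, 0.055, -0.617], [-0.055, 0.023, 0.998, -0.785], [0.0, 0.0, 0.0, 1.0]]}
wrist {'fx': 412.151, 'fy': 412.151, 'cx': 318.911, 'cy': 232.341, 'T_tool_cam': [[-0.0, -0.958, -0.286, -0.078], [-0.0, 0.286, -0.958, -0.147], [1.0, -0.0, -0.0, 0.0], [0.0, 0.0, 0.0, 1.0]]}
```

View pics/scene0.png

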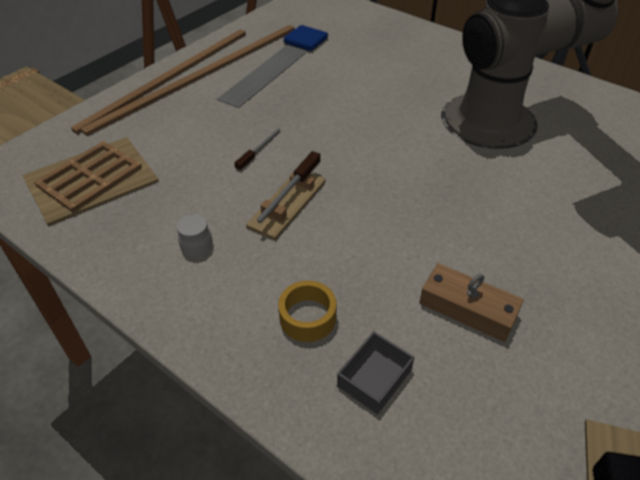

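View pics/top0.png

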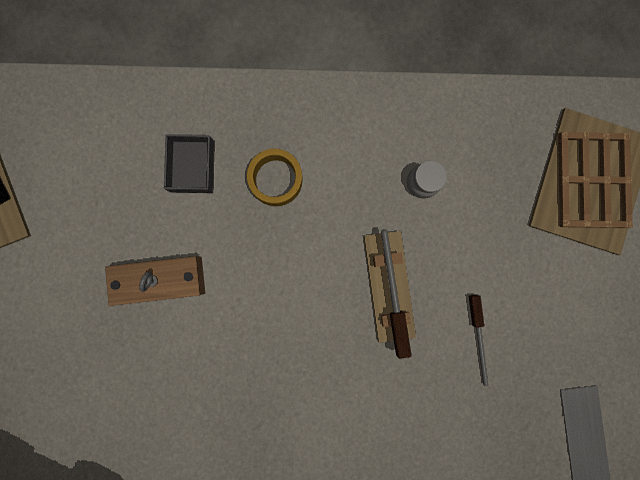

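The scene shows the rest with the large bar (top px 385,230 to 403,357), the block and eye at (148,280), and a smaller loose tool at (478,340). Candidates for the bar are the large one on the rest, about (400,333), and the small driver-like one, about (476,310). By the description it is the one on the rest. Next I'll check that in a close crop.

```bash
cat > h.py <<'E'
import numpy as np,cv2
from scipy.spatial.transform import Rotation as R
from cell import robot,cams
def cal(n,s=None):
    c=cams.calibration(n)
    if n=="wrist":
        T=np.eye(4);T[:3,:3]=R.from_euler('xyz',s["tool_rot"]).as_matrix();T[:3,3]=s["tool_pos"]
        E=np.linalg.inv(T@np.array(c["T_tool_cam"]))
    else: E=np.array(c["extrinsics"])
    return c,E
def proj(n,p,s=None):
    c,E=cal(n,s);q=E[:3,:3]@np.asarray(p,float)+E[:3,3]
    return np.array([c["cx"]+c["fx"]*q[0]/-q[2],c["cy"]+c["fy"]*-q[1]/-q[2]])
def ray(n,uv,s=None):
    c,E=cal(n,s);d=np.array([(uv[0]-c["cx"])/c["fx"],-(uv[1]-c["cy"])/c["fy"],-1]);
    return -E[:3,:3].T@E[:3,3],E[:3,:3].T@d
def atz(n,uv,z,s=None):
    o,d=ray(n,uv,s);return o+d*(z-o[2])/d[2]
def tri(rs):
    A=0;b=0
    for o,d in rs:
        d=d/np.linalg.norm(d);M=np.eye(3)-np.outer(d,d);A=A+M;b=b+M@o
    x=np.linalg.solve(A,b)
    return x,[np.linalg.norm(np.cross(x-o,d/np.linalg.norm(d))) for o,d in rs]
E
python3 - <<'E'
from h import *
for n in("scene","top"): print(cams.calibration(n).keys())
t=cv2.imread("pics/top0.png");s=cv2.imread("pics/scene0.png")
f=lambda im,x,y,w,h,k:cv2.resize(im[y:y+h,x:x+w],None,fx=k,fy=k,interpolation=cv2.INTER_CUBIC)
a=f(t,350,220,100,150,4);b=f(t,100,245,100,75,4);c=f(s,240,145,100,100,4);d=f(s,420,255,100,50,4)
o=np.zeros((600,800,3),np.uint8)
o[:600,:400]=a;o[:300,400:]=b
o[300:,400:]=cv2.resize(s[145:245,240:340],None,fx=3,fy=3,interpolation=cv2.INTER_CUBIC).__getitem__((slice(0,300),slice(0,300))) if 0 else 0
o[300:600,400:700]=cv2.resize(c,(300,300))
cv2.imwrite("pics/crop1.png",o)
E
```

```text
dict_keys(['fx', 'fy', 'cx', 'cy', 'extrinsics'])
dict_keys(['fx', 'fy', 'cx', 'cy', 'extrinsics'])
```

View pics/crop1.png

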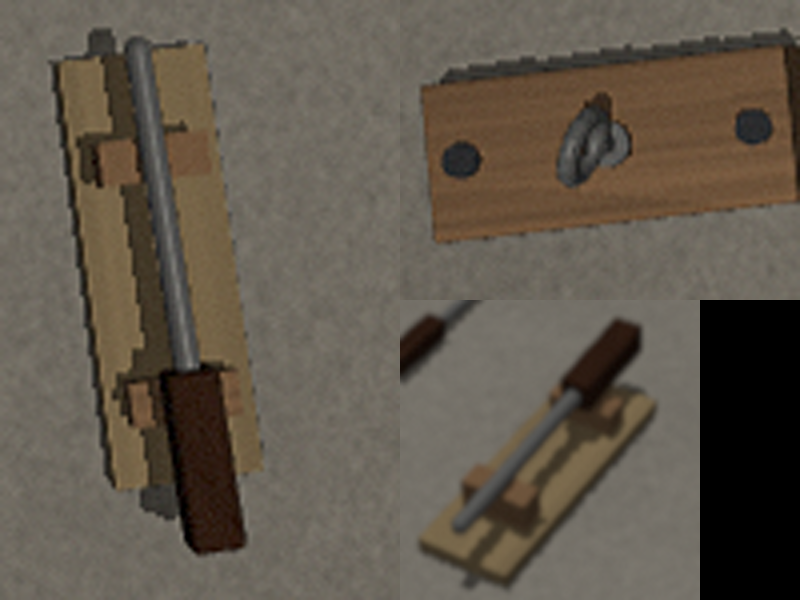

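The crop confirms the larger bar, on the rest. Pixel positions in the top view: tip (384,230.5), neck (397,312), handle end (404.5,357), loop (147,281), plus the block and rest corners. In the scene view: tip (260,220), neck (299,177).

```bash
python3 - <<'E'
from h import *
np.set_printoptions(precision=4,suppress=True)
for nm,a,b in(("tip",(384.2,231),(260,220)),("neck",(396.8,312),(299.3,176.7))):
    print(nm,*tri([ray("top",a),ray("scene",b)]),atz("top",a,.042),atz("scene",b,.042))
he=atz("top",(404.5,357),.054);print("hend",he)
bc=np.array([atz("top",u,.045) for u in((105.5,266.5),(196.3,256.7),(199.3,295.5),(109,305.5))]);print("block",bc,bc.mean(0))
rc=np.array([atz("top",u,.012) for u in((364.3,235.5),(401.3,230.8),(415.5,337),(378.8,342))]);print("rest",rc,rc.mean(0))
print("loop top",atz("top",(146.7,280.8),.093), proj("top",np.r_[bc.mean(0)[:2],.075]),proj("scene",np.r_[bc.mean(0)[:2],.093]))
E
```

```text
tip [ 0.6348 -0.1732  0.0426] [np.float64(0.0009425795784476562), np.float64(0.0009425795784476945)] [ 0.6354 -0.1741  0.042 ] [ 0.634  -0.1728  0.042 ]
neck [ 0.4901 -0.196   0.0418] [np.float64(0.0017721540377530608), np.float64(0.001772154037753158)] [ 0.4911 -0.1974  0.042 ] [ 0.4894 -0.1943  0.042 ]
hend [ 0.4146 -0.2087  0.054 ]
block [[0.5652 0.3173 0.045 ]
 [0.5845 0.1594 0.045 ]
 [0.5164 0.1522 0.045 ]
 [0.4972 0.3085 0.045 ]] [0.5408 0.2344 0.045 ]
rest [[ 0.6288 -0.1422  0.012 ]
 [ 0.6387 -0.2115  0.012 ]
 [ 0.4425 -0.2384  0.012 ]
 [ 0.4327 -0.1705  0.012 ]] [ 0.5357 -0.1906  0.012 ]
loop top [0.543  0.2272 0.093 ] [146.3297 281.6607] [477.3152 274.5864]
```

```bash
cat >> h.py <<'E'
def go(p,yaw):
    "shift (m) and turn (deg) in tool axes from the measured pose to point p with tool down and tool x at yaw"
    s=robot.observe();Rc=R.from_euler('xyz',s["tool_rot"]);Rt=R.from_euler('xyz',[-np.pi/2,0,yaw])
    print("shift",np.round(Rc.inv().apply(np.array(p)-s["tool_pos"]),4),"turn",np.round(np.degrees((Rc.inv()*Rt).as_rotvec()),2),"t",s["time"])
E
python3 -c "
from h import *
go((.47,.22,.22),.15)"
```

```text
shift [ 0.3803  0.0173 -0.1714] turn [  0.07 -26.4   -0.03] t 0.1
```

{"api": "apply_moves", "payload": {"plan": [[0.2, 0.01, -0.09, 0, -14, 0, -1], [0.2, 0.01, -0.09, 0, -14, 0, -1], [0.2, 0.01, -0.09, 0, -14, 0, -1], [0.2, 0.01, -0.09, 0, -14, 0, -1], [0.2, 0.01, -0.09, 0, -14, 0, -1]]}}

```text
time: 0.72
tool_pos: [0.3249, 0.3513, 0.2273]
tool_rot: [-1.572, 0.0, -0.071]
contact_force: [-0.7, 0.1, 1.1]
opening: 0.0917
```

```bash
python3 -c "
from h import *
go((.47,.22,.22),.15)"
```

```text
shift [ 0.154   0.0073 -0.1207] turn [  0.04 -12.64  -0.03] t 0.725
```

{"api": "apply_moves", "payload": {"plan": [[0.154, 0.007, -0.121, 0, -12.6, 0, -1], [0.154, 0.007, -0.121, 0, -12.6, 0, -1], [0.154, 0.007, -0.121, 0, -12.6, 0, -1], [0.154, 0.007, -0.121, 0, -12.6, 0, -1], [0.154, 0.007, -0.121, 0, -12.6, 0, -1]]}}

```text
time: 1.35
tool_pos: [0.4688, 0.2224, 0.2203]
tool_rot: [-1.57, 0.001, 0.152]
contact_force: [-0.2, -0.7, -1.2]
opening: 0.0919
```

```bash
python3 -c "
from h import *
import json
s=robot.observe();cv2.imwrite('pics/w1.png',cams.read_camera('wrist'))
json.dump({k:np.array(s[k]).tolist() for k in('tool_pos','tool_rot')},open('w1.json','w'))
print(s['tool_pos'],s['tool_rot'],np.abs(s['qvel']).max(),proj('wrist',(.541,.234,.075),s))
go((.5,.08,.22),.15)"
```

```text
[0.46877888 0.22238312 0.22033256] [-1.57029075e+00  1.10563124e-03  1.52323808e-01] 0.0397951438768283 [318.47765173 310.27885227]
shift [ 0.0096  0.0004 -0.1462] turn [-0.04  0.21 -0.07] t 1.4
```

{"api": "apply_moves", "payload": {"plan": [[0.02, 0.01, -0.07, 0, 0, 0, -1], [0.02, 0.01, -0.07, 0, 0, 0, -1], [0.02, 0.01, -0.07, 0, 0, 0, -1], [0.02, 0.01, -0.07, 0, 0, 0, -1], [0.02, 0.01, -0.07, 0, 0, 0, -1]]}}

```text
time: 2.02
tool_pos: [0.499, 0.1572, 0.211]
tool_rot: [-1.571, -0.0, 0.155]
contact_force: [-0.1, 0.0, 0.7]
opening: 0.0918
```

```bash
python3 -c "
from h import *
import json
s=robot.observe();im=cams.read_camera('wrist')
json.dump({k:np.array(s[k]).tolist() for k in('tool_pos','tool_rot')},open('w2.json','w'))
u=proj('wrist',(.541,.234,.075),s);print(s['tool_pos'],u)
a=cv2.imread('pics/w1.png')
def f(im,c,nm):
    x,y=int(c[0])-50,int(c[1])-60;x=min(max(x,0),540);y=min(max(y,0),360);print(nm,x,y)
    return cv2.resize(im[y:y+120,x:x+100],None,fx=4,fy=4,interpolation=cv2.INTER_CUBIC)
cv2.imwrite('pics/w12.png',np.hstack([f(a,(318,310),'a'),f(im,u,'b')]))
go((.441,-.204,.16),.156)"
```

```text
[0.49900655 0.15717543 0.2110009 ] [410.34617772 291.9045297 ]
a 268 250
b 360 231
shift [-0.1131  0.0508 -0.3477] turn [-0.01 -0.06  0.02] t 2.075
```

View pics/w12.png

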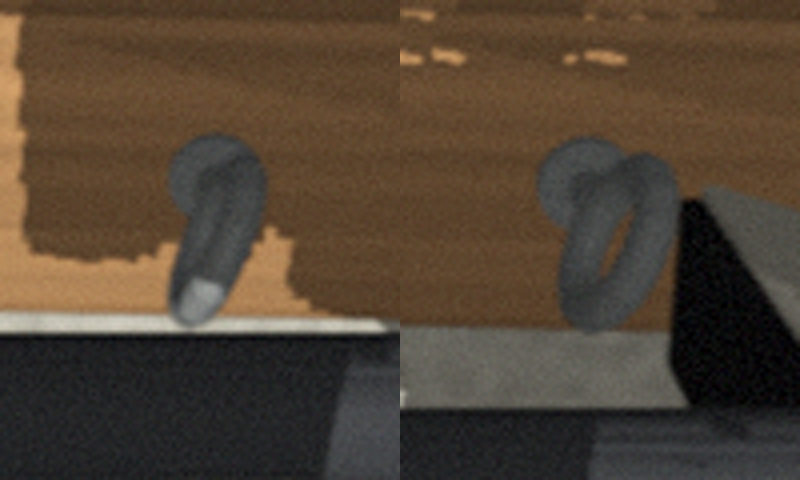

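Both crops show the eye on its round foot. Torus extremes: a) bottom (190,325), right (266,185). b) bottom (595,330), left (560,285), right (680,185), top (650,153). I'll fit the eye's position, height and yaw to these.

```bash
cat > fit.py <<'E'
from h import *
import json
from scipy.optimize import least_squares
a=json.load(open('w1.json'));b=json.load(open('w2.json'))
th,ph=[v.ravel() for v in np.meshgrid(np.linspace(0,2*np.pi,60),np.linspace(0,2*np.pi,24))]
T=np.c_[.004*np.sin(ph),(.014+.004*np.cos(ph))*np.cos(th),(.014+.004*np.cos(ph))*np.sin(th)]
def P(n,p,s):
    c,E=cal(n,s);q=p@E[:3,:3].T+E[:3,3]
    return np.c_[c["cx"]-c["fx"]*q[:,0]/q[:,2],c["cy"]+c["fy"]*q[:,1]/q[:,2]]
def tor(v): 
    return T@R.from_euler('z',v[3]).as_matrix().T+v[:3]
obs=[(a,0,'B',325/4+250),(a,1,'R',266/4+268),(b,0,'B',330/4+231),(b,0,'L',160/4+360),(b,0,'R',280/4+360),(b,0,'T',153/4+231),(a,0,'L',170/4+268)]
def res(v):
    p=tor(v);o=[]
    for s,_,k,val in obs:
        u=P('wrist',p,s);o.append({'B':u[:,1].max(),'T':u[:,1].min(),'L':u[:,0].min(),'R':u[:,0].max()}[k]-val)
    return o
if __name__=="__main__":
  for y0 in(.8,1.2):
    r=least_squares(res,[.541,.234,.075,y0],x_scale=[.01,.01,.01,.3],diff_step=1e-3);print(r.x.round(4),np.round(r.fun,2))
    r2=least_squares(lambda v:res([v[0],v[1],.075,v[2]]),[.541,.234,y0],x_scale=[.01,.01,.3],diff_step=1e-3);print(r2.x.round(4),np.round(r2.fun,2))
  print("flange a",atz('wrist',(268+216/4,250+182/4),.046,a),"b",atz('wrist',(360+187/4,231+187/4),.046,b))
E
python3 fit.py
```

```text
[0.5405 0.2372 0.0734 1.3086] [ 0.33  0.56  0.5  -0.34 -0.22 -0.84  0.01]
[0.5397 0.2369 1.3104] [ 0.51  0.33  0.59 -0.15  0.1  -1.05 -0.29]
[0.5405 0.2372 0.0734 1.3086] [ 0.33  0.56  0.5  -0.34 -0.22 -0.84  0.01]
[0.5397 0.2369 1.3104] [ 0.51  0.33  0.59 -0.15  0.1  -1.05 -0.29]
flange a [0.54153476 0.23713056 0.046     ] b [0.54128423 0.23738844 0.046     ]
```

{"api": "apply_moves", "payload": {"plan": [[-0.06, 0.0, -0.18, 0, 0, 0, -1], [-0.06, 0.0, -0.18, 0, 0, 0, -1], [-0.06, 0.0, -0.18, 0, 0, 0, -1], [-0.113, 0.02, -0.27, 0, 0, 0, -1], [-0.113, 0.03, -0.31, 0, 0, 0, -1]]}}

```text
time: 2.7
tool_pos: [0.4372, -0.1477, 0.1858]
tool_rot: [-1.571, -0.001, 0.154]
contact_force: [0.0, 0.0, -0.5]
opening: 0.0917
```

The loop fit gives (0.541, 0.237) at z 0.073, which agrees with the 75 mm in the text and with the block centre. Eye yaw is 1.31. Next, a position above the bar grip.

```bash
python3 -c "
from h import *
go((.441,-.204,.16),.156)"
```

```text
shift [-0.0049  0.0258 -0.0562] turn [ 0.03 -0.1   0.07] t 2.7
```

{"api": "apply_moves", "payload": {"plan": [[-0.005, 0.026, -0.056, 0, 0, 0, -1], [-0.005, 0.026, -0.056, 0, 0, 0, -1], [-0.005, 0.026, -0.056, 0, 0, 0, -1], [-0.005, 0.026, -0.056, 0, 0, 0, -1], [-0.005, 0.026, -0.056, 0, 0, 0, -1]]}}

```text
time: 3.32
tool_pos: [0.442, -0.2016, 0.1601]
tool_rot: [-1.571, -0.001, 0.155]
contact_force: [0.4, 0.6, -0.3]
opening: 0.0917
```

```bash
python3 -c "
from h import *
import json
s=robot.observe();im=cams.read_camera('wrist')
json.dump({k:np.array(s[k]).tolist() for k in('tool_pos','tool_rot')},open('w3.json','w'))
print(s['tool_pos'],s['tool_rot'])
for p in((.4407,-.2037,.042),(.4901,-.196,.042),(.638,-.1725,.042)):
    u=proj('wrist',p,s);print(u);cv2.drawMarker(im,tuple(int(v) for v in u),(0,255,0),0,6,1)
cv2.imwrite('pics/w3.png',im)"
```

```text
[ 0.44198138 -0.20164692  0.16008094] [-1.57137721e+00 -8.99122797e-04  1.55414103e-01]
[315.15529065 228.02129538]
[315.26970641 296.18245548]
[316.09912453 465.27279716]
```

View pics/w3.png

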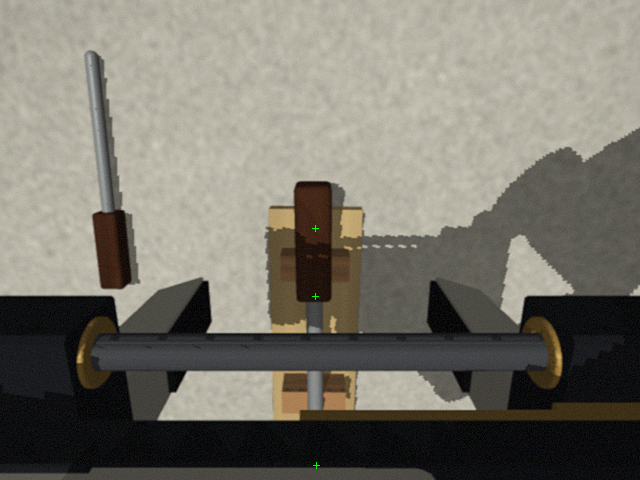

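The handle is centred between the open jaws (top face columns 295–331, neck edge at row 301) and lies along the tool x axis.

```bash
python3 -c "
from h import *
import json
s=json.load(open('w3.json'))
n=atz('wrist',(313.5,301),.054,s);e=atz('wrist',(313,182),.054,s);print(n,e,n-e,np.linalg.norm(n-e))
d=np.array([np.cos(.155),np.sin(.155),0])
g=n-.05*d;g[2]=.035;print(g);go(g,.156)"
```

```text
[ 0.48814078 -0.19741092  0.054     ] [ 0.40816998 -0.20996281  0.054     ] [0.0799708  0.01255188 0.        ] 0.08094985034568451
[ 0.4387402  -0.20512993  0.035     ]
shift [-0.0038  0.125  -0.0028] turn [ 0.03 -0.05  0.04] t 3.375
```

{"api": "apply_moves", "payload": {"plan": [[-0.003, 0.04, -0.003, 0, 0, 0, -1], [-0.003, 0.08, -0.003, 0, 0, 0, -1], [-0.003, 0.11, -0.003, 0, 0, 0, -1], [-0.003, 0.125, -0.003, 0, 0, 0, -1], [-0.003, 0.125, -0.003, 0, 0, 0, -1]]}}

```text
time: 4.0
tool_pos: [0.4389, -0.2057, 0.0342]
tool_rot: [-1.57, 0.001, 0.154]
contact_force: [0.5, -0.4, -0.2]
opening: 0.092
```

{"api": "apply_moves", "payload": {"plan": [[0, 0, 0, 0, 0, 0, 1], [0, 0, 0, 0, 0, 0, 1], [0, 0, 0, 0, 0, 0, 1], [0, 0, 0, 0, 0, 0, 1], [0, 0, 0, 0, 0, 0, 1]], "squeeze": 58}}

```text
time: 4.62
tool_pos: [0.4391, -0.2061, 0.0346]
tool_rot: [-1.571, -0.0, 0.153]
contact_force: [-1.1, -0.7, 0.7]
opening: 0.0461
```

{"api": "apply_moves", "payload": {"plan": [[0, 0, 0, 0, 0, 0, 1], [0, 0, 0, 0, 0, 0, 1], [0, 0, 0, 0, 0, 0, 1], [0, 0, 0, 0, 0, 0, 1], [0, 0, 0, 0, 0, 0, 1]]}}

```text
time: 5.25
tool_pos: [0.4391, -0.2061, 0.0345]
tool_rot: [-1.571, -0.0, 0.153]
contact_force: [0.4, 0.6, -0.6]
opening: 0.0236
```

{"api": "apply_moves", "payload": {"plan": [[0, -0.01, 0, 0, 0, 0, 1], [0, -0.03, 0, 0, 0, 0, 1], [0, -0.06, 0, 0, 0, 0, 1], [0, -0.09, 0, 0, 0, 0, 1], [0, -0.09, 0, 0, 0, 0, 1]]}}

```text
time: 5.88
tool_pos: [0.4402, -0.2069, 0.1267]
tool_rot: [-1.574, -0.004, 0.153]
contact_force: [0.2, -0.3, -2.6]
opening: 0.0232
```

```bash
python3 -c "
from h import *
y=1.0;go((.541-.225*np.cos(y),.237-.225*np.sin(y),.12),y)"
```

```text
shift [0.0184 0.006  0.2547] turn [  0.27 -48.5    0.12] t 5.875
```

{"api": "apply_moves", "payload": {"plan": [[0.0, 0, 0.05, 0, -9.7, 0, 1], [0.0, 0, 0.11, 0, -19.4, 0, 1], [0.005, 0, 0.17, 0, -29.1, 0, 1], [0.01, 0.0, 0.22, 0.2, -38.8, 0, 1], [0.018, 0.006, 0.2547, 0.2, -48.5, 0, 1]]}}

```text
time: 6.5
tool_pos: [0.4169, 0.0503, 0.1179]
tool_rot: [-1.567, -0.001, 1.007]
contact_force: [0.1, -0.7, -1.9]
opening: 0.0239
```

{"api": "apply_moves", "payload": {"plan": [[0, 0, 0, 0, 0, 0, 1], [0, 0, 0, 0, 0, 0, 1], [0, 0, 0, 0, 0, 0, 1], [0, 0, 0, 0, 0, 0, 1], [0, 0, 0, 0, 0, 0, 1]]}}

```text
time: 7.12
tool_pos: [0.418, 0.0479, 0.1185]
tool_rot: [-1.568, -0.002, 0.999]
contact_force: [-0.3, 0.6, -1.8]
opening: 0.0239
```

```bash
python3 -c "
from h import *
import json
s=robot.observe();w=cams.read_camera('wrist');t=cams.read_camera('top');c=cams.read_camera('scene')
json.dump({k:np.array(s[k]).tolist() for k in('tool_pos','tool_rot')},open('w4.json','w'))
print(s['tool_pos'],s['tool_rot'],s['qpos'])
y=s['tool_rot'][2];d=np.array([np.cos(y),np.sin(y),0]);g=s['tool_pos']+[0,0,.008]
tip=g+.2*d;nk=g+.05*d
for n,im in(('top',t),('scene',c),('wrist',w)):print(n,proj(n,nk,s),proj(n,tip,s))
o=np.zeros((600,800,3),np.uint8)
def f(n,im,q):
    u=proj(n,q,s);x=int(np.clip(u[0]-50,0,540));yy=int(np.clip(u[1]-37,0,405));print(n,x,yy);return cv2.resize(im[yy:yy+75,x:x+100],None,fx=4,fy=4,interpolation=cv2.INTER_CUBIC)
m=.3*nk+.7*tip
o[:300,:400]=f('top',t,m);o[:300,400:]=f('scene',c,m)
o[300:,:400]=cv2.resize(w,(400,300))
cv2.imwrite('pics/c4.png',o)"
```

```text
[0.41795525 0.04788617 0.11851686] [-1.56774831e+00 -1.51169840e-03  9.98696598e-01] [-0.07061692  0.30775176  1.96155151  0.00363836  0.87423865 -2.64244917]
top [225.04778095 345.52706111] [145.61067998 292.43881152]
scene [434.23010983 192.41112113] [475.44358309 250.86867446]
wrist [316.97506917 431.08035602] [317.30392656 668.34768426]
top 119 271
scene 412 195
```

View pics/c4.png

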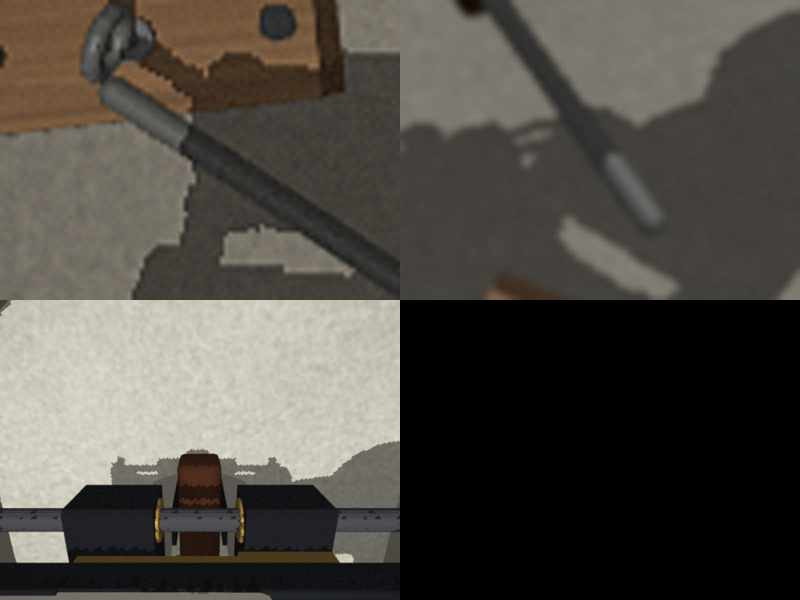

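The tip is at top (144.8,292.3) and scene (475.8,251.3). The no-droop prediction was (145.6,292.4) and (475.4,250.9), so the bar is held straight.

```bash
python3 -c "
from h import *
s=robot.observe()
y=s['tool_rot'][2];d=np.array([np.cos(y),np.sin(y),0]);g=s['tool_pos']+[0,0,.008]
x,e=tri([ray('top',(144.75,292.25)),ray('scene',(475.75,251.25))]);print(x,e,g+.2*d)
# eye seen in same top picture bias check: loop centre predicted
for p in((.541,.237,.093),(.541,.237,.046)):print(proj('top',p)-[119,271])
go((.541-.225*np.cos(y),.237-.225*np.sin(y),.067),1.0)"
```

```text
[0.52668223 0.21707271 0.12676331] [np.float64(0.0002562998647045475), np.float64(0.000256299864704506)] [0.52610251 0.21638196 0.12652918]
[21.66782515 10.9727442 ]
[31.95019061  9.90053048]
shift [ 0.0003  0.0515 -0.0015] turn [-0.17 -0.03  0.09] t 7.275
```

{"api": "apply_moves", "payload": {"plan": [[0, 0.015, -0.001, -0.2, 0, 0, 1], [0, 0.03, -0.001, -0.2, 0, 0, 1], [0, 0.045, -0.001, -0.2, 0, 0, 1], [0, 0.0515, -0.001, -0.2, 0, 0, 1], [0, 0.0515, -0.001, -0.2, 0, 0, 1]]}}

```text
time: 7.9
tool_pos: [0.4185, 0.048, 0.0668]
tool_rot: [-1.571, -0.001, 1.0]
contact_force: [-0.0, -0.0, -2.1]
opening: 0.024
```

```bash
cat > look.py <<'E'
from h import *
import sys
def look(name):
    s=robot.observe();t=np.mean([cams.read_camera('top') for _ in range(3)],0).astype(np.uint8);c=np.mean([cams.read_camera('scene') for _ in range(3)],0).astype(np.uint8)
    y=s['tool_rot'][2];d=np.array([np.cos(y),np.sin(y),0]);g=s['tool_pos']+[0,0,.008]
    print(s['tool_pos'],s['tool_rot']);o=np.zeros((500,800,3),np.uint8)
    for i,(n,im) in enumerate((('top',t),('scene',c))):
        u=proj(n,(.541,.236,.075));x=int(u[0]-30);yy=int(u[1]-40);k=400/80
        x-=10
        print(n,x,yy,"x5; tip",(proj(n,g+.2*d)-[x,yy])*5,"neck",(proj(n,g+.05*d)-[x,yy])*5,"eye",(proj(n,(.541,.236,.075))-[x,yy])*5)
        o[:,i*400:i*400+400]=cv2.resize(im[yy:yy+100,x:x+80],None,fx=5,fy=5,interpolation=cv2.INTER_CUBIC)
    cv2.imwrite(name,o)
look(sys.argv[1])
E
python3 look.py pics/l5.png
```

```text
[0.41852802 0.04796751 0.06684879] [-1.57059314e+00 -1.16512082e-03  9.99877774e-01]
top 105 241 x5; tip [259.48987679 246.26757637] neck [629.1045255  492.54076405] eye [201.7936555  202.76680089]
scene 436 241 x5; tip [168.30142108 150.90806687] neck [ -28.50872756 -140.30160512] eye [200.33632459 204.58929726]
```

View pics/l5.png

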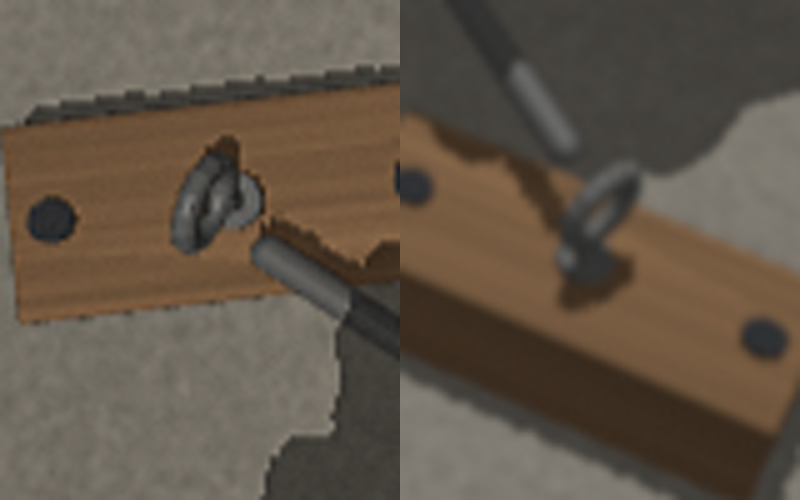

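In the top crop the tip is at (255,245) and the loop centre at (203,203). The rod line passes about 1.5 mm left of the loop centre. In the scene crop the heights agree, so I shift right 1.5 mm and go in.

{"api": "apply_moves", "payload": {"plan": [[0.0, 0, -0.0015, 0, 0, 0, 1], [0.01, 0, -0.0015, 0, 0, 0, 1], [0.02, 0, -0.0015, 0, 0, 0, 1], [0.03, 0, -0.0015, 0, 0, 0, 1], [0.04, 0, -0.0015, 0, 0, 0, 1]]}}

```text
time: 8.82
tool_pos: [0.4419, 0.0816, 0.067]
tool_rot: [-1.571, -0.002, 1.0]
contact_force: [-0.3, -0.5, -2.2]
opening: 0.0237
```

```bash
python3 look.py pics/l6.png; python3 -c "
from h import *
s=robot.observe();print(s['contact_force'],s['torque'])"
```

```text
[0.44191319 0.08164426 0.066991  ] [-1.57111908e+00 -1.50297884e-03  1.00039189e+00]
top 105 241 x5; tip [160.96794763 175.77622727] neck [530.33731696 421.59682795] eye [201.7936555  202.76680089]
scene 436 241 x5; tip [225.40790567 241.49669033] neck [ 18.15580539 -65.39207757] eye [200.33632459 204.58929726]
[ 0.64958707 -0.14962435 -1.62955626] [-0.03618428  0.19756092 -0.01392626]
```

View pics/l6.png

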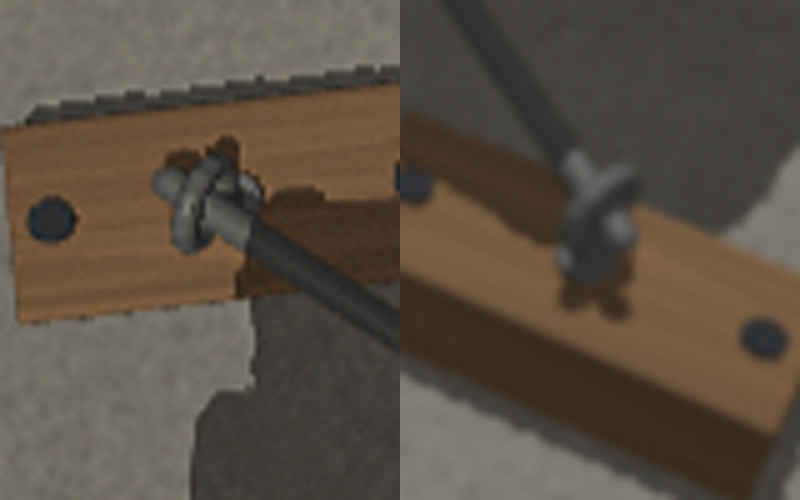

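The tip is through the loop with no contact force. I'll push on another 65 mm, so the loop is at about rod_mid.

{"api": "apply_moves", "payload": {"plan": [[0.015, 0, 0, 0, 0, 0, 1], [0.03, 0, 0, 0, 0, 0, 1], [0.045, 0, 0, 0, 0, 0, 1], [0.06, 0, 0, 0, 0, 0, 1], [0.065, 0, 0, 0, 0, 0, 1]]}}

```text
time: 9.75
tool_pos: [0.4772, 0.1366, 0.067]
tool_rot: [-1.571, -0.002, 1.001]
contact_force: [-1.0, -0.2, -2.2]
opening: 0.0232
```

```bash
cat > rot.py <<'E'
# rows turning the tool about the eye axis, clockwise by n steps of given degrees
from h import *
import sys
E=np.array([.541,.237])
s=robot.observe();p=s["tool_pos"][:2];v=p-E;F=s["contact_force"];T=s["torque"]
print("t",s["time"],"yaw",s["tool_rot"][2],"r",np.linalg.norm(v),"bearing err deg",np.degrees(np.arctan2(-v[1],-v[0])-s["tool_rot"][2]),"z",s["tool_pos"][2])
print("F",F.round(2),"Tz",T[2].round(3),"M_eye",round(T[2]+v[0]*F[1]-v[1]*F[0],3))
Rc=R.from_euler('xyz',s["tool_rot"])
r=float(sys.argv[2]) if len(sys.argv)>2 else np.linalg.norm(v)
y0=np.arctan2(-v[1],-v[0])
for a in map(float,sys.argv[1].split(',')):
    y=y0-np.radians(a);q=np.r_[E-r*np.array([np.cos(y),np.sin(y)]),.067]
    print(a,np.round(Rc.inv().apply(q-s["tool_pos"]),4))
E
python3 rot.py 8,16,24,32,40 .12
```

```text
t 9.75 yaw 1.0011247624405621 r 0.11896131012140228 bearing err deg 0.2166038020246877 z 0.06704675004796072
F [-0.97 -0.19 -2.15] Tz -0.078 M_eye -0.163
8.0 [0.0001 0.     0.0167]
16.0 [0.0035 0.     0.0331]
24.0 [0.0092 0.     0.0488]
32.0 [0.017  0.     0.0637]
40.0 [0.0267 0.     0.0772]
```

{"api": "apply_moves", "payload": {"plan": [[0.0005, 0, 0.0104, 0, 5, 0, 1], [0.0018, 0, 0.0207, 0, 10, 0, 1], [0.0041, 0, 0.0308, 0, 15, 0, 1], [0.0072, 0, 0.0407, 0, 20, 0, 1], [0.0111, 0, 0.0503, 0, 25, 0, 1]]}}

```text
time: 10.38
tool_pos: [0.4399, 0.1722, 0.0671]
tool_rot: [-1.57, -0.001, 0.561]
contact_force: [1.1, -0.6, -1.5]
opening: 0.0235
```

```bash
python3 rot.py 3,6,9,12,15 .12
```

```text
t 10.375 yaw 0.5605705804521054 r 0.12006574134276632 bearing err deg 0.5238389107007825 z 0.06710220812784588
F [ 1.09 -0.64 -1.53] Tz -0.043 M_eye 0.092
3.0 [0.0002 0.0001 0.0063]
6.0 [0.0006 0.0001 0.0125]
9.0 [0.0014 0.0001 0.0188]
12.0 [0.0025 0.0001 0.025 ]
15.0 [0.0039 0.0001 0.0311]
```

{"api": "apply_moves", "payload": {"plan": [[0.0003, 0, 0.0084, 0, 4, 0, 1], [0.0012, 0, 0.0167, 0, 8, 0, 1], [0.0026, 0, 0.0249, 0, 12, 0, 1], [0.0046, 0, 0.0331, 0, 16, 0, 1], [0.0072, 0, 0.041, 0, 20, 0, 1]]}}

```text
time: 11.0
tool_pos: [0.4241, 0.2104, 0.067]
tool_rot: [-1.571, -0.0, 0.212]
contact_force: [0.5, -2.1, -1.3]
opening: 0.024
```

```bash
python3 rot.py 4,8,12,16,20 .12
```

```text
t 11.0 yaw 0.2117718028987403 r 0.1198957930922774 bearing err deg 0.7033825635616865 z 0.06704227001472764
F [ 0.48 -2.08 -1.26] Tz -0.205 M_eye 0.051
4.0 [0.0001 0.     0.0084]
8.0 [0.0009 0.     0.0167]
12.0 [0.0022 0.     0.025 ]
16.0 [0.0041 0.0001 0.0331]
20.0 [0.0066 0.0001 0.0411]
```

{"api": "apply_moves", "payload": {"plan": [[0.0003, 0, 0.0084, 0, 4, 0, 1], [0.0012, 0, 0.0167, 0, 8, 0, 1], [0.0026, 0, 0.0249, 0, 12, 0, 1], [0.0046, 0, 0.0331, 0, 16, 0, 1], [0.0072, 0, 0.041, 0, 20, 0, 1]]}}

```text
time: 11.62
tool_pos: [0.4224, 0.2519, 0.067]
tool_rot: [-1.571, 0.0, -0.137]
contact_force: [0.6, -3.8, -2.0]
opening: 0.0239
```

```bash
cat > rot.py <<'E'
from h import *
import sys
E=np.array([.541,.237]);O=[]
for i in range(int(sys.argv[1])):
    s=robot.observe();v=s["tool_pos"][:2]-E;O.append(np.r_[s["contact_force"],s["torque"][2],s["torque"][2]+v[0]*s["contact_force"][1]-v[1]*s["contact_force"][0]]);cams.read_camera('wrist')
s=robot.observe();v=s["tool_pos"][:2]-E
print("t",s["time"],"yaw",s["tool_rot"][2],"r",np.linalg.norm(v),"bearing-yaw deg",np.degrees(np.arctan2(-v[1],-v[0])-s["tool_rot"][2]),"pos",s["tool_pos"].round(4),"open",s["opening"])
print("Fx Fy Fz Tz M_eye",np.mean(O,0).round(3),"sd",np.std(O,0).round(3))
y=s["tool_rot"][2];print("F along, left",np.mean(O,0)[:2]@[np.cos(y),np.sin(y)],np.mean(O,0)[:2]@[-np.sin(y),np.cos(y)])
E
python3 rot.py 6
```

```text
t 11.925 yaw -0.13390013959402491 r 0.11942773791435127 bearing-yaw deg 0.6293369194557372 pos [0.4225 0.2516 0.0671] open 0.023232913780002595
Fx Fy Fz Tz M_eye [-0.374 -3.723 -1.256 -0.337  0.11 ] sd [0.593 0.521 0.666 0.075 0.074]
F along, left 0.12665665161141745 -3.739590846027022
```

M_eye is 0.11 N m, which is the thread drag as stated, so the moment reading works for nipping up.

{"api": "apply_moves", "payload": {"plan": [[0.0001, 0, 0.0052, 0, 2.5, 0, 1], [0.0005, 0, 0.0105, 0, 5, 0, 1], [0.001, 0, 0.0157, 0, 7.5, 0, 1], [0.0018, 0, 0.0208, 0, 10, 0, 1], [0.0018, 0, 0.0208, 0, 10, 0, 1]]}}

```text
time: 12.55
tool_pos: [0.4271, 0.2721, 0.067]
tool_rot: [-1.57, -0.0, -0.308]
contact_force: [0.3, -4.8, -2.0]
opening: 0.024
```

```bash
python3 rot.py 6
```

```text
t 12.85 yaw -0.3088831852053405 r 0.11918877324274965 bearing-yaw deg 0.5267524640715873 pos [0.4271 0.2722 0.0671] open 0.023268806310165233
Fx Fy Fz Tz M_eye [-0.875 -4.262 -1.973 -0.4    0.116] sd [0.615 0.459 0.71  0.035 0.053]
F along, left 0.46222691937700633 -4.325882084645362
```

{"api": "apply_moves", "payload": {"plan": [[0, 0, 0.0013, 0, 0.6, 0, 1], [0, 0, 0.0025, 0, 1.2, 0, 1], [0.0001, 0, 0.0038, 0, 1.8, 0, 1], [0.0001, 0, 0.005, 0, 2.4, 0, 1], [0.0002, 0, 0.0063, 0, 3, 0, 1]]}}

```text
time: 13.48
tool_pos: [0.4293, 0.2784, 0.0671]
tool_rot: [-1.57, -0.0, -0.362]
contact_force: [-2.4, -5.3, -2.4]
opening: 0.0235
```

```bash
python3 rot.py 5
```

```text
t 13.725 yaw -0.3618791134310798 r 0.11912083519340066 bearing-yaw deg 0.41363479869828895 pos [0.4293 0.2784 0.0671] open 0.02372829125076674
Fx Fy Fz Tz M_eye [-1.922 -4.828 -1.937 -0.564  0.055] sd [0.279 0.521 0.533 0.037 0.1  ]
F along, left -0.08837991703816227 -5.196232111422231
```

{"api": "apply_moves", "payload": {"plan": [[0, 0, 0.0, 0, 0.6, 0, 1], [0, 0, 0.0005, 0, 1.2, 0, 1], [0, 0, 0.001, 0, 1.8, 0, 1], [0, 0, 0.0015, 0, 2.4, 0, 1], [0, 0, 0.002, 0, 3, 0, 1]]}}

```text
time: 14.35
tool_pos: [0.4307, 0.2813, 0.0675]
tool_rot: [-1.567, -0.002, -0.413]
contact_force: [1.1, 7.2, -2.6]
opening: 0.0234
```

```bash
python3 rot.py 5
```

```text
t 14.6 yaw -0.41295893780740256 r 0.11880434725747256 bearing-yaw deg 1.7497442802742555 pos [0.4308 0.2813 0.0676] open 0.023310836267014523
Fx Fy Fz Tz M_eye [ 0.296  6.03  -3.432  0.726  0.049] sd [0.692 0.676 0.718 0.029 0.085]
F along, left -2.148605308009301 5.641567458173548
```

Yaw is stiff, about 0.65 N m per degree, so a rigid turn onto the stop would overshoot the limit. I'll see whether a lighter squeeze makes the jaws act as a torque limiter.

{"api": "apply_moves", "payload": {"plan": [[0, 0, 0, 0, 0, 0, 1], [0, 0, 0, 0, 0, 0, 1], [0, 0, 0, 0, 0, 0, 1], [0, 0, 0, 0, 0, 0, 1], [0, 0, 0, 0, 0, 0, 1]], "squeeze": 25}}

```text
time: 15.22
tool_pos: [0.4304, 0.2804, 0.0673]
tool_rot: [-1.569, -0.001, -0.414]
contact_force: [-0.5, 4.3, -1.3]
opening: 0.0242
```

```bash
python3 rot.py 6
```

```text
t 15.525 yaw -0.41372480002155865 r 0.11884045618574392 bearing-yaw deg 2.296691272893781 pos [0.4304 0.2804 0.0673] open 0.024193810722154048
Fx Fy Fz Tz M_eye [-0.136  4.6   -0.504  0.533  0.03 ] sd [0.402 0.435 0.52  0.028 0.038]
F along, left -1.9737394332594942 4.157027500797126
```

{"api": "apply_moves", "payload": {"plan": [[0, 0, 0.0003, 0, 0, 0, 1], [0, 0, 0.0006, 0, 0, 0, 1], [0, 0, 0.0009, 0, 0, 0, 1], [0, 0, 0.0012, 0, 0, 0, 1], [0, 0, 0.0012, 0, 0, 0, 1]]}}

```text
time: 16.15
tool_pos: [0.4307, 0.2813, 0.0672]
tool_rot: [-1.57, -0.001, -0.414]
contact_force: [-0.2, 2.6, -0.6]
opening: 0.0236
```

```bash
python3 rot.py 5
```

```text
t 16.4 yaw -0.41385073056863564 r 0.11886948140278912 bearing-yaw deg 1.8193369858669481 pos [0.4307 0.2813 0.0672] open 0.023924308023972534
Fx Fy Fz Tz M_eye [ 0.089  1.883 -0.677  0.336  0.124] sd [0.488 0.673 0.306 0.03  0.064]
F along, left -0.6754380306660275 1.7597397088209894
```

{"api": "apply_moves", "payload": {"plan": [[0, 0, 0.0004, 0, 0, 0, 1], [0, 0, 0.0008, 0, 0, 0, 1], [0, 0, 0.0012, 0, 0, 0, 1], [0, 0, 0.0015, 0, 0, 0, 1], [0, 0, 0.0015, 0, 0, 0, 1]]}}

```text
time: 17.02
tool_pos: [0.4311, 0.2825, 0.0671]
tool_rot: [-1.57, -0.0, -0.414]
contact_force: [-0.4, -1.3, -0.4]
opening: 0.0237
```

```bash
python3 rot.py 5
```

```text
t 17.275 yaw -0.41396660728536205 r 0.11895872289637179 bearing-yaw deg 1.1744826245999047 pos [0.4311 0.2826 0.0672] open 0.023640701307769654
Fx Fy Fz Tz M_eye [-0.583 -1.524 -0.245 -0.13   0.064] sd [0.422 0.324 0.117 0.035 0.056]
F along, left 0.07972536977667993 -1.629891447818533
```

{"api": "apply_moves", "payload": {"plan": [[0, 0, 0, 0, 0, 0, 1], [0, 0, 0, 0, 0.4, 0, 1], [0, 0, 0, 0, 0.8, 0, 1], [0, 0, 0, 0, 1.2, 0, 1], [0, 0, 0, 0, 1.5, 0, 1]], "squeeze": 20}}

```text
time: 17.9
tool_pos: [0.4316, 0.2834, 0.0674]
tool_rot: [-1.568, -0.001, -0.44]
contact_force: [-0.0, 3.6, 0.1]
opening: 0.0239
```

```bash
python3 rot.py 5
```

```text
t 18.15 yaw -0.43954866977025575 r 0.11884661923836176 bearing-yaw deg 2.355343912599743 pos [0.4315 0.2831 0.0674] open 0.024076069545983233
Fx Fy Fz Tz M_eye [-0.37   3.552 -0.38   0.53   0.159] sd [0.232 0.3   0.455 0.036 0.03 ]
F along, left -1.846899250661247 3.0570231528956113
```

{"api": "apply_moves", "payload": {"plan": [[0.007, 0, 0.0, 0, 0, 0, 1], [0.014, 0, 0.0, 0, 0, 0, 1], [0.021, 0, 0.0, 0, 0, 0, 1], [0.028, 0, 0.0, 0, 0, 0, 1], [0.034, 0, 0, 0, 0, 0, 1]], "squeeze": 15}}

```text
time: 18.77
tool_pos: [0.4612, 0.2688, 0.067]
tool_rot: [-1.57, 0.002, -0.44]
contact_force: [-3.4, 7.0, -0.5]
opening: 0.0242
```

```bash
python3 rot.py 5
```

```text
t 19.025 yaw -0.4401150863408273 r 0.08397188609825934 bearing-yaw deg 3.36089963411815 pos [0.4631 0.2683 0.0675] open 0.02417213250300584
Fx Fy Fz Tz M_eye [ 2.444  3.457 -0.988  0.438  0.09 ] sd [2.921 1.808 0.567 0.058 0.047]
F along, left 0.7387903380088834 4.168718045304436
```

{"api": "apply_moves", "payload": {"plan": [[0, 0, 0.0005, 0, 0, 0, 1], [0, 0, 0.001, 0, 0, 0, 1], [0, 0, 0.0015, 0, 0, 0, 1], [0, 0, 0.0015, 0, 0, 0, 1], [0, 0, 0.0015, 0, 0, 0, 1]]}}

```text
time: 19.65
tool_pos: [0.4632, 0.2692, 0.0674]
tool_rot: [-1.569, -0.002, -0.44]
contact_force: [4.4, -0.8, -2.0]
opening: 0.0239
```

```bash
python3 rot.py 5
```

```text
t 19.9 yaw -0.44039475093819946 r 0.0841863821143093 bearing-yaw deg 2.7720415074363047 pos [0.4632 0.2692 0.0674] open 0.024104286653911712
Fx Fy Fz Tz M_eye [ 5.069 -0.475 -1.767  0.207  0.081] sd [0.522 0.475 0.596 0.023 0.042]
F along, left 4.787466404534727 1.73090651742847
```

{"api": "apply_moves", "payload": {"plan": [[0, 0, 0.0005, 0, 0, 0, 1], [0, 0, 0.001, 0, 0, 0, 1], [0, 0, 0.0015, 0, 0, 0, 1], [0, 0, 0.002, 0, 0, 0, 1], [0, 0, 0.002, 0, 0, 0, 1]]}}

```text
time: 20.52
tool_pos: [0.4636, 0.2704, 0.0672]
tool_rot: [-1.571, -0.001, -0.441]
contact_force: [3.4, -2.5, -1.0]
opening: 0.0238
```

```bash
python3 rot.py 5
```

```text
t 20.775 yaw -0.44082372674845605 r 0.08429880184063059 bearing-yaw deg 1.9135749353448352 pos [0.4636 0.2704 0.0672] open 0.024140099048385048
Fx Fy Fz Tz M_eye [ 3.909e+00 -3.011e+00 -6.160e-01 -2.000e-03  1.000e-01] sd [0.431 0.367 0.317 0.01  0.014]
F along, left 4.819891958351727 -1.0547715168963259
```

{"api": "apply_moves", "payload": {"plan": [[0, 0, 0, 0, 0.3, 0, 1], [0, 0, 0, 0, 0.6, 0, 1], [0, 0, 0, 0, 0.9, 0, 1], [0, 0, 0, 0, 1.2, 0, 1], [0, 0, 0, 0, 1.2, 0, 1]]}}

```text
time: 21.4
tool_pos: [0.4641, 0.2713, 0.0674]
tool_rot: [-1.569, -0.002, -0.461]
contact_force: [5.2, -0.0, -2.6]
opening: 0.0239
```

```bash
python3 rot.py 5
```

```text
t 21.65 yaw -0.46113812898921513 r 0.0842317707096379 bearing-yaw deg 2.3949721235240906 pos [0.4641 0.2713 0.0674] open 0.023953585593913546
Fx Fy Fz Tz M_eye [ 5.201 -0.599 -1.689  0.214  0.081] sd [0.271 0.421 0.46  0.012 0.034]
F along, left 4.923817335943549 1.7778650326962577
```

{"api": "apply_moves", "payload": {"plan": [[0, 0, 0.0004, 0, 0.25, 0, 1], [0, 0, 0.0008, 0, 0.5, 0, 1], [0, 0, 0.0012, 0, 0.75, 0, 1], [0, 0, 0.0012, 0, 0.75, 0, 1], [0, 0, 0.0012, 0, 0.75, 0, 1]]}}

```text
time: 22.28
tool_pos: [0.4645, 0.2723, 0.0674]
tool_rot: [-1.569, -0.001, -0.474]
contact_force: [5.5, -1.7, -0.9]
opening: 0.0242
```

```bash
python3 rot.py 4
```

```text
t 22.475 yaw -0.47425466164789887 r 0.08423054505116594 bearing-yaw deg 2.3442060468089423 pos [0.4646 0.2724 0.0674] open 0.024087629491807285
Fx Fy Fz Tz M_eye [ 5.249 -1.163 -0.844  0.21   0.114] sd [0.495 0.34  0.509 0.041 0.064]
F along, left 5.201238455956303 1.3622164147568536
```

{"api": "apply_moves", "payload": {"plan": [[0, 0, 0.0004, 0, 0.25, 0, 1], [0, 0, 0.0008, 0, 0.5, 0, 1], [0, 0, 0.0012, 0, 0.8, 0, 1], [0, 0, 0.0012, 0, 0.8, 0, 1], [0, 0, 0.0012, 0, 0.8, 0, 1]]}}

```text
time: 23.1
tool_pos: [0.4651, 0.2734, 0.0674]
tool_rot: [-1.569, -0.001, -0.488]
contact_force: [4.7, -0.4, -1.6]
opening: 0.0243
```

```bash
python3 rot.py 4
```

```text
t 23.3 yaw -0.48822045645523626 r 0.08419325503890426 bearing-yaw deg 2.3563739506468053 pos [0.4651 0.2734 0.0674] open 0.02410123793561317
Fx Fy Fz Tz M_eye [ 5.304 -0.629 -0.954  0.22   0.075] sd [0.496 0.305 0.563 0.018 0.049]
F along, left 4.979475421542498 1.9328220718446667
```

{"api": "apply_moves", "payload": {"plan": [[0, 0, 0.0004, 0, 0.25, 0, 1], [0, 0, 0.0008, 0, 0.5, 0, 1], [0, 0, 0.0012, 0, 0.8, 0, 1], [0, 0, 0.0012, 0, 0.8, 0, 1], [0, 0, 0.0012, 0, 0.8, 0, 1]]}}

```text
time: 23.92
tool_pos: [0.4656, 0.2745, 0.0674]
tool_rot: [-1.569, -0.001, -0.502]
contact_force: [4.7, -1.2, -1.4]
opening: 0.024
```

```bash
python3 rot.py 4
```

```text
t 24.125 yaw -0.502129846320809 r 0.08420188955510488 bearing-yaw deg 2.360161903844406 pos [0.4656 0.2745 0.0674] open 0.024108604654956782
Fx Fy Fz Tz M_eye [ 5.023 -1.198 -1.129  0.214  0.116] sd [0.326 0.474 0.378 0.018 0.062]
F along, left 4.979491497206185 1.3670691431970508
```

{"api": "apply_moves", "payload": {"plan": [[0, 0, 0.0004, 0, 0.25, 0, 1], [0, 0, 0.0008, 0, 0.5, 0, 1], [0, 0, 0.0012, 0, 0.8, 0, 1], [0, 0, 0.0012, 0, 0.8, 0, 1], [0, 0, 0.0012, 0, 0.8, 0, 1]]}}

```text
time: 24.75
tool_pos: [0.4661, 0.2755, 0.0674]
tool_rot: [-1.569, -0.001, -0.516]
contact_force: [5.0, -0.7, -1.2]
opening: 0.0244
```

```bash
python3 rot.py 4
```

```text
t 24.95 yaw -0.5160605321807554 r 0.08418142139828015 bearing-yaw deg 2.351041786855457 pos [0.4661 0.2755 0.0674] open 0.024142445529706638
Fx Fy Fz Tz M_eye [ 5.313 -0.765 -1.071  0.176  0.028] sd [0.616 0.332 0.1   0.032 0.029]
F along, left 4.99829683231422 1.9559792033649728
```

{"api": "apply_moves", "payload": {"plan": [[0, 0, 0.0004, 0, 0.25, 0, 1], [0, 0, 0.0008, 0, 0.5, 0, 1], [0, 0, 0.0012, 0, 0.8, 0, 1], [0, 0, 0.0012, 0, 0.8, 0, 1], [0, 0, 0.0012, 0, 0.8, 0, 1]]}}

```text
time: 25.58
tool_pos: [0.4667, 0.2765, 0.0674]
tool_rot: [-1.569, -0.001, -0.53]
contact_force: [4.3, -2.1, -1.1]
opening: 0.0242
```

```bash
python3 rot.py 4
```

```text
t 25.775 yaw -0.5300701514416366 r 0.08416372400491294 bearing-yaw deg 2.352939561080954 pos [0.4667 0.2765 0.0674] open 0.02409098092580772
Fx Fy Fz Tz M_eye [ 4.433 -1.336 -1.205  0.177  0.101] sd [0.476 0.496 0.501 0.036 0.034]
F along, left 4.500193625597198 1.0883015201876542
```

{"api": "apply_moves", "payload": {"plan": [[0, 0, 0.0004, 0, 0.25, 0, 1], [0, 0, 0.0008, 0, 0.5, 0, 1], [0, 0, 0.0012, 0, 0.8, 0, 1], [0, 0, 0.0012, 0, 0.8, 0, 1], [0, 0, 0.0012, 0, 0.8, 0, 1]]}}

```text
time: 26.4
tool_pos: [0.4673, 0.2776, 0.0674]
tool_rot: [-1.569, -0.001, -0.544]
contact_force: [4.7, -1.3, 0.4]
opening: 0.0241
```

```bash
python3 rot.py 4
```

```text
t 26.6 yaw -0.5440101160713885 r 0.08412541588429573 bearing-yaw deg 2.337086130153417 pos [0.4673 0.2776 0.0674] open 0.023882086184157797
Fx Fy Fz Tz M_eye [ 5.354 -1.132 -0.466  0.2    0.066] sd [0.44  0.581 0.503 0.013 0.066]
F along, left 5.167023095026283 1.8029678497339334
```

{"api": "apply_moves", "payload": {"plan": [[0, 0, 0.0004, 0, 0.25, 0, 1], [0, 0, 0.0008, 0, 0.5, 0, 1], [0, 0, 0.0012, 0, 0.8, 0, 1], [0, 0, 0.0012, 0, 0.8, 0, 1], [0, 0, 0.0012, 0, 0.8, 0, 1]]}}

```text
time: 27.22
tool_pos: [0.4679, 0.2786, 0.0674]
tool_rot: [-1.569, -0.001, -0.558]
contact_force: [4.5, -1.0, -1.2]
opening: 0.0242
```

```bash
python3 rot.py 4
```

```text
t 27.425 yaw -0.5579556793156574 r 0.08411563980130776 bearing-yaw deg 2.3371463099781513 pos [0.4679 0.2786 0.0674] open 0.023964706139079188
Fx Fy Fz Tz M_eye [ 4.55  -1.335 -1.2    0.205  0.114] sd [0.124 0.29  0.295 0.032 0.036]
F along, left 4.566649107576412 1.2765564492782178
```

{"api": "apply_moves", "payload": {"plan": [[0, 0, 0.0004, 0, 0.25, 0, 1], [0, 0, 0.0008, 0, 0.5, 0, 1], [0, 0, 0.0012, 0, 0.8, 0, 1], [0, 0, 0.0012, 0, 0.8, 0, 1], [0, 0, 0.0012, 0, 0.8, 0, 1]]}}

```text
time: 28.05
tool_pos: [0.4685, 0.2796, 0.0674]
tool_rot: [-1.569, -0.001, -0.572]
contact_force: [4.8, -1.6, -0.2]
opening: 0.0239
```

```bash
python3 rot.py 4
```

```text
t 28.25 yaw -0.5720084158848774 r 0.08408914934928102 bearing-yaw deg 2.3393358935036264 pos [0.4685 0.2796 0.0674] open 0.0238737989224004
Fx Fy Fz Tz M_eye [ 5.013 -1.583 -0.382  0.198  0.099] sd [0.21  0.113 0.266 0.027 0.033]
F along, left 5.071572235624815 1.382996508203543
```

{"api": "apply_moves", "payload": {"plan": [[0, 0, 0.0004, 0, 0.25, 0, 1], [0, 0, 0.0008, 0, 0.5, 0, 1], [0, 0, 0.0012, 0, 0.8, 0, 1], [0, 0, 0.0012, 0, 0.8, 0, 1], [0, 0, 0.0012, 0, 0.8, 0, 1]]}}

```text
time: 28.88
tool_pos: [0.4691, 0.2806, 0.0674]
tool_rot: [-1.569, -0.001, -0.586]
contact_force: [4.6, -1.4, -0.2]
opening: 0.0239
```

```bash
python3 rot.py 4; python3 -c "
from h import *
t=np.mean([cams.read_camera('top') for _ in range(3)],0);c=np.mean([cams.read_camera('scene') for _ in range(3)],0)
o=np.zeros((500,800,3),np.uint8)
for i,(n,im) in enumerate((('top',t),('scene',c))):
    u=proj(n,(.541,.237,.075));x=int(u[0]-40);y=int(u[1]-50);print(n,x,y);o[:,i*400:i*400+400]=cv2.resize(np.clip(im[y:y+100,x:x+80]*1.5,0,255).astype(np.uint8),None,fx=5,fy=5,interpolation=cv2.INTER_CUBIC)
cv2.imwrite('pics/l9.png',o)"
```

```text
t 29.075 yaw -0.5859519878493866 r 0.08405166889055407 bearing-yaw deg 2.3253392584666694 pos [0.4691 0.2806 0.0674] open 0.02398643976784026
Fx Fy Fz Tz M_eye [ 5.17  -1.565 -0.976  0.211  0.098] sd [0.701 0.285 0.529 0.021 0.057]
F along, left 5.17267821563522 1.5547537928369142
top 104 231
scene 436 232
```

View pics/l9.png

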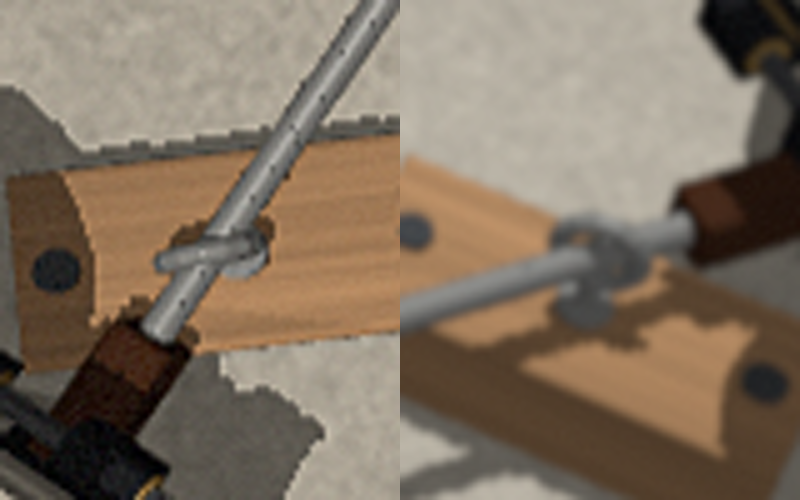

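The top crop shows the loop wire running from (160,262) to (262,240), about 0.09 rad from the block's edge line. It should reach home within a few steps.

{"api": "apply_moves", "payload": {"plan": [[0, 0, 0.0004, 0, 0.25, 0, 1], [0, 0, 0.0008, 0, 0.5, 0, 1], [0, 0, 0.0012, 0, 0.8, 0, 1], [0, 0, 0.0012, 0, 0.8, 0, 1], [0, 0, 0.0012, 0, 0.8, 0, 1]]}}

```text
time: 30.0
tool_pos: [0.4698, 0.2815, 0.0673]
tool_rot: [-1.569, -0.001, -0.6]
contact_force: [4.9, -1.2, -1.2]
opening: 0.0243
```

```bash
python3 rot.py 4
```

```text
t 30.2 yaw -0.5998184389293907 r 0.08402777084280814 bearing-yaw deg 2.357271085017102 pos [0.4697 0.2815 0.0673] open 0.024249662775869044
Fx Fy Fz Tz M_eye [ 4.712 -1.91  -1.117  0.231  0.157] sd [0.328 0.486 0.105 0.029 0.054]
F along, left 4.967690055122019 1.0837152139364816
```

{"api": "apply_moves", "payload": {"plan": [[0, 0, 0.0003, 0, 0.2, 0, 1], [0, 0, 0.0006, 0, 0.4, 0, 1], [0, 0, 0.0007, 0, 0.5, 0, 1], [0, 0, 0.0007, 0, 0.5, 0, 1], [0, 0, 0.0007, 0, 0.5, 0, 1]]}}

```text
time: 30.82
tool_pos: [0.4701, 0.2821, 0.0673]
tool_rot: [-1.57, -0.001, -0.608]
contact_force: [4.7, -3.1, -1.7]
opening: 0.024
```

```bash
python3 rot.py 6
```

```text
t 31.125 yaw -0.6083602407885419 r 0.08402750760238377 bearing-yaw deg 2.429523218688571 pos [0.4701 0.2821 0.0673] open 0.02376439204744211
Fx Fy Fz Tz M_eye [ 4.516 -2.434 -1.061  0.261  0.23 ] sd [0.438 0.415 0.433 0.021 0.028]
F along, left 5.096854354630003 0.5831227946451412
```

M rises from 0.10 to 0.16 to 0.23, so the eye is on the stop. I'll nip up gently.

{"api": "apply_moves", "payload": {"plan": [[0, 0, 0.0003, 0, 0.2, 0, 1], [0, 0, 0.0006, 0, 0.4, 0, 1], [0, 0, 0.0008, 0, 0.6, 0, 1], [0, 0, 0.0008, 0, 0.6, 0, 1], [0, 0, 0.0008, 0, 0.6, 0, 1]]}}

```text
time: 31.75
tool_pos: [0.4705, 0.2826, 0.0673]
tool_rot: [-1.57, -0.001, -0.619]
contact_force: [3.8, -1.8, -1.3]
opening: 0.0243
```

```bash
python3 rot.py 6
```

```text
t 32.05 yaw -0.6186748290963273 r 0.0839978603627496 bearing-yaw deg 2.518229721991679 pos [0.4705 0.2827 0.0673] open 0.024231207593818516
Fx Fy Fz Tz M_eye [ 4.67  -2.373 -1.035  0.325  0.279] sd [0.551 0.501 0.364 0.036 0.04 ]
F along, left 5.180699125809563 0.7756415907915309
```

{"api": "apply_moves", "payload": {"plan": [[0, 0, 0.0004, 0, 0.25, 0, 1], [0, 0, 0.0008, 0, 0.5, 0, 1], [0, 0, 0.0012, 0, 0.8, 0, 1], [0, 0, 0.0012, 0, 0.8, 0, 1], [0, 0, 0.0012, 0, 0.8, 0, 1]]}}

```text
time: 32.67
tool_pos: [0.471, 0.2835, 0.0672]
tool_rot: [-1.57, -0.001, -0.632]
contact_force: [4.7, -3.0, 0.0]
opening: 0.0244
```

```bash
python3 rot.py 6
```

```text
t 32.975 yaw -0.6324391889718737 r 0.08398453457036804 bearing-yaw deg 2.651490772710501 pos [0.471  0.2835 0.0672] open 0.024233109030972484
Fx Fy Fz Tz M_eye [ 3.89  -2.858 -0.333  0.387  0.406] sd [0.656 0.409 0.308 0.034 0.032]
F along, left 4.82666806607084 -0.00556259568847616
```

{"api": "apply_moves", "payload": {"plan": [[0, 0, 0.0004, 0, 0.25, 0, 1], [0, 0, 0.0008, 0, 0.5, 0, 1], [0, 0, 0.0012, 0, 0.8, 0, 1], [0, 0, 0.0012, 0, 0.8, 0, 1], [0, 0, 0.0012, 0, 0.8, 0, 1]]}}

```text
time: 33.6
tool_pos: [0.4716, 0.2842, 0.0672]
tool_rot: [-1.571, -0.001, -0.646]
contact_force: [4.6, -3.0, -0.9]
opening: 0.0244
```

```bash
python3 rot.py 6
```

```text
t 33.9 yaw -0.6461943903442222 r 0.08396067337353877 bearing-yaw deg 2.823536085025179 pos [0.4716 0.2842 0.0671] open 0.023914909644259543
Fx Fy Fz Tz M_eye [ 4.134 -3.249 -0.712  0.462  0.492] sd [0.466 0.431 0.467 0.036 0.038]
F along, left 5.256834756454492 -0.10427800220213544
```

{"api": "apply_moves", "payload": {"plan": [[0, 0, 0.0003, 0, 0.2, 0, 1], [0, 0, 0.0006, 0, 0.4, 0, 1], [0, 0, 0.0006, 0, 0.4, 0, 1], [0, 0, 0.0006, 0, 0.4, 0, 1], [0, 0, 0.0006, 0, 0.4, 0, 1]]}}

```text
time: 34.52
tool_pos: [0.4718, 0.2846, 0.0671]
tool_rot: [-1.571, -0.001, -0.653]
contact_force: [3.6, -3.8, -0.6]
opening: 0.0239
```

```bash
python3 rot.py 6
```

```text
t 34.825 yaw -0.6529878073951063 r 0.08397398241550175 bearing-yaw deg 2.9054289045217536 pos [0.4718 0.2846 0.0671] open 0.02429181555785334
Fx Fy Fz Tz M_eye [ 3.364 -4.178 -0.454  0.521  0.65 ] sd [0.454 0.448 0.376 0.024 0.051]
F along, left 5.210689486763674 -1.274616165982286
```

M_eye is 0.65 N m, held. It is nipped and below the limit. Now I back off about 25° to free the rod.

{"api": "apply_moves", "payload": {"plan": [[0.0003, 0, -0.0073, 0, -5, 0, 1], [0.0013, 0, -0.0146, 0, -10, 0, 1], [0.0029, 0, -0.0217, 0, -15, 0, 1], [0.0051, 0, -0.0287, 0, -20, 0, 1], [0.0079, 0, -0.0355, 0, -25, 0, 1]]}}

```text
time: 35.45
tool_pos: [0.455, 0.2522, 0.0667]
tool_rot: [-1.571, 0.003, -0.215]
contact_force: [0.0, 0.3, -1.0]
opening: 0.0242
```

```bash
python3 rot.py 4; python3 -c "
from h import *
t=np.mean([cams.read_camera('top') for _ in range(3)],0);c=np.mean([cams.read_camera('scene') for _ in range(3)],0)
o=np.zeros((500,800,3),np.uint8)
for i,(n,im) in enumerate((('top',t),('scene',c))):
    u=proj(n,(.541,.237,.075));x=int(u[0]-40);y=int(u[1]-50);print(n,x,y);o[:,i*400:i*400+400]=cv2.resize(np.clip(im[y:y+100,x:x+80]*1.5,0,255).astype(np.uint8),None,fx=5,fy=5,interpolation=cv2.INTER_CUBIC)
cv2.imwrite('pics/l10.png',o)"
```

```text
t 35.65 yaw -0.21981187945457537 r 0.08647176024183162 bearing-yaw deg 2.238704065459742 pos [0.4559 0.2525 0.067 ] open 0.02404234450705436
Fx Fy Fz Tz M_eye [-0.072  0.808 -1.621  0.057 -0.011] sd [0.464 0.323 0.644 0.054 0.048]
F along, left -0.24638740053101676 0.7728845812085049
top 104 231
scene 436 232
```

View pics/l10.png

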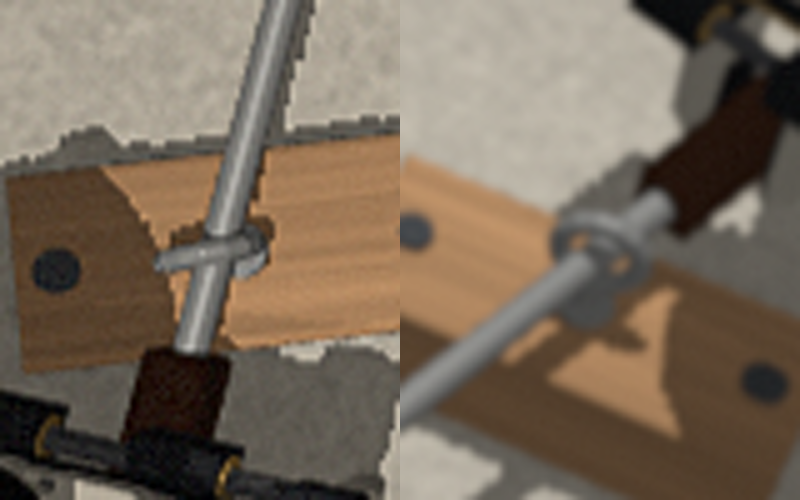

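The rod is free and centred in the loop (212,245), and the eye has stayed put. Draw out along the rod, whose yaw is about 0.03 rad clockwise of the tool.

{"api": "apply_moves", "payload": {"plan": [[0, 0, 0, 0, 0, 0, 1], [0, 0, 0.0, 0, 0, 0, 1], [-0.02, 0, 0.0005, 0, 0, 0, 1], [-0.04, 0, 0.001, 0, 0, 0, 1], [-0.06, 0, 0.0015, 0, 0, 0, 1]], "squeeze": 45}}

```text
time: 36.58
tool_pos: [0.3982, 0.2672, 0.0674]
tool_rot: [-1.569, -0.002, -0.218]
contact_force: [0.6, -0.7, -0.2]
opening: 0.0237
```

```bash
python3 rot.py 3
```

```text
t 36.725 yaw -0.21632766416303506 r 0.1463476820113783 bearing-yaw deg 0.49404670981294496 pos [0.3978 0.2672 0.0674] open 0.02360412327479505
Fx Fy Fz Tz M_eye [-1.869  0.047 -0.058 -0.056 -0.006] sd [2.179 0.662 0.443 0.066 0.05 ]
F along, left -1.835396675322075 -0.3555832663216866
```

{"api": "apply_moves", "payload": {"plan": [[-0.02, 0, 0.0, 0, 0, 0, 1], [-0.04, 0, 0.0005, 0, 0, 0, 1], [-0.06, 0, 0.001, 0, 0, 0, 1], [-0.08, 0, 0.001, 0, 0, 0, 1], [-0.088, 0, 0.001, 0, 0, 0, 1]]}}

```text
time: 37.35
tool_pos: [0.3107, 0.287, 0.0669]
tool_rot: [-1.571, 0.001, -0.216]
contact_force: [-0.4, 0.2, -1.3]
opening: 0.0235
```

```bash
python3 rot.py 2; python3 -c "
from h import *
go((.4389,-.2058,.14),.154);print(robot.observe()['qpos'])"
```

```text
t 37.45 yaw -0.21601532030227388 r 0.2346960610716189 bearing-yaw deg 0.05479858789021377 pos [0.3117 0.2871 0.067 ] open 0.023699957765703075
Fx Fy Fz Tz M_eye [-0.909  0.12  -1.89   0.009  0.027] sd [0.526 0.061 0.617 0.023 0.018]
F along, left -0.914047068016874 -0.07788888871218279
shift [ 0.2299 -0.0732 -0.4541] turn [-4.00e-02 -2.12e+01  2.00e-02] t 37.45
[ 5.62755504e-01  4.03483025e-01  2.01016740e+00  5.38772087e-04
  7.27247454e-01 -7.92427935e-01]
```

{"api": "apply_moves", "payload": {"plan": [[0, -0.04, 0, 0, 0, 0, 1], [0, -0.073, 0, 0, 0, 0, 1], [0.03, -0.073, -0.06, 0, -3, 0, 1], [0.06, -0.073, -0.11, 0, -6, 0, 1], [0.09, -0.073, -0.16, 0, -9, 0, 1]]}}

```text
time: 38.08
tool_pos: [0.367, 0.1093, 0.1403]
tool_rot: [-1.57, -0.002, -0.058]
contact_force: [0.8, 0.6, -2.1]
opening: 0.0236
```

```bash
python3 -c "
from h import *
go((.4389,-.2058,.14),.154)"
```

```text
shift [ 9.000e-02  2.000e-04 -3.104e-01] turn [ -0.05 -12.15   0.15] t 38.075
```

{"api": "apply_moves", "payload": {"plan": [[0.015, 0, -0.055, 0, -3, 0, 1], [0.03, 0, -0.11, 0, -6, 0, 1], [0.05, 0, -0.17, 0, -9, 0, 1], [0.07, 0, -0.23, 0, -12.1, 0, 1], [0.09, 0, -0.28, 0, -12.1, 0, 1]]}}

```text
time: 38.7
tool_pos: [0.4394, -0.1767, 0.1398]
tool_rot: [-1.57, -0.002, 0.15]
contact_force: [0.6, 1.2, -1.1]
opening: 0.0236
```

```bash
python3 -c "
from h import *
go((.4389,-.2058,.14),.154)"
```

```text
shift [-0.0049 -0.0002 -0.0287] turn [-0.02 -0.23  0.09] t 38.7
```

{"api": "apply_moves", "payload": {"plan": [[-0.005, 0, -0.0287, 0, 0, 0, 1], [-0.005, 0, -0.0287, 0, 0, 0, 1], [-0.005, 0, -0.0287, 0, 0, 0, 1], [-0.005, 0, -0.0287, 0, 0, 0, 1], [-0.005, 0, -0.0287, 0, 0, 0, 1]]}}

```text
time: 39.33
tool_pos: [0.4386, -0.2021, 0.1399]
tool_rot: [-1.57, -0.001, 0.152]
contact_force: [-0.4, -0.3, -2.8]
opening: 0.0236
```

```bash
python3 -c "
from h import *
s=robot.observe();go((.4389,-.2058,.036),.154)
y=s['tool_rot'][2];d=np.array([np.cos(y),np.sin(y),0]);g=s['tool_pos']+[0,0,.008]
t=cams.read_camera('top');c=cams.read_camera('scene');o=np.zeros((600,800,3),np.uint8)
for i,(n,im) in enumerate((('top',t),('scene',c))):
    u=proj(n,g+.12*d);x=int(u[0]-50);yy=int(u[1]-75);k=4
    print(n,x,yy,'tip',(proj(n,g+.2*d)-[x,yy])*4,'neck',(proj(n,g+.05*d)-[x,yy])*4)
    o[:,i*400:i*400+400]=cv2.resize(im[yy:yy+150,x:x+100],None,fx=4,fy=4,interpolation=cv2.INTER_CUBIC)
cv2.imwrite('pics/l11.png',o)"
```

```text
shift [-0.0004  0.1039 -0.0038] turn [-0.04 -0.1   0.08] t 39.325
top 352 201 tip [170.40757184  96.84498034] neck [227.83477706 482.14551562]
scene 228 79 tip [107.51990877 401.93960202] neck [280.07352283 224.51842635]
```

View pics/l11.png

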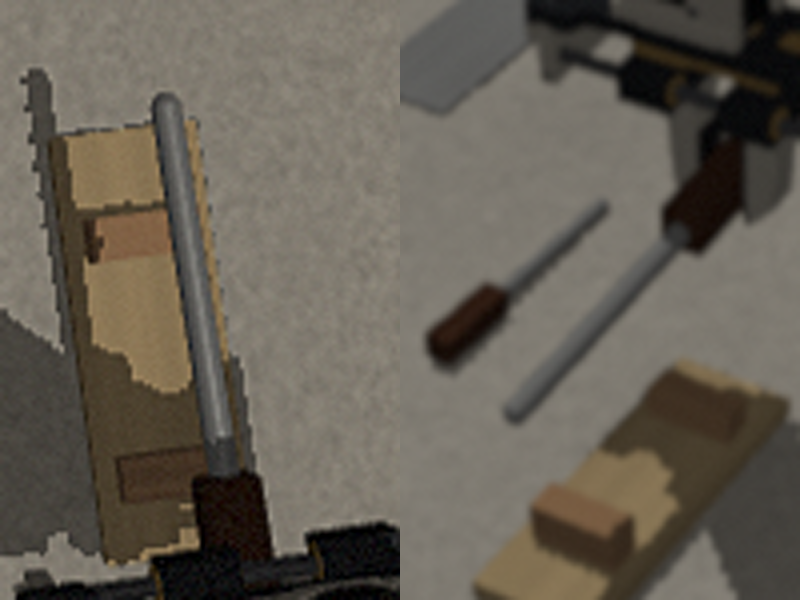

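```bash
python3 -c "
from h import *
s=robot.observe();y=s['tool_rot'][2];d=np.array([np.cos(y),np.sin(y),0]);g=s['tool_pos']+[0,0,.008]
for nm,a,b,r in(('tip',(166,96),(113,417),.2),('neck',(222,475),(281,234),.05)):
    print(nm,tri([ray('top',(352+a[0]/4,201+a[1]/4)),ray('scene',(228+b[0]/4,79+b[1]/4))]),g+r*d)"
```

```text
tip (array([ 0.63658285, -0.17057772,  0.14003426]), [np.float64(0.0011829862418643584), np.float64(0.001182986241864235)]) [ 0.63627013 -0.17204173  0.14790098]
neck (array([ 0.49002926, -0.19277765,  0.1442349 ]), [np.float64(0.000343559511345556), np.float64(0.00034355951134557125)]) [ 0.48799623 -0.19473206  0.14790098]
```

{"api": "apply_moves", "payload": {"plan": [[-0.0004, 0.02, -0.0038, 0, 0, 0, 1], [-0.0004, 0.04, -0.0038, 0, 0, 0, 1], [-0.0004, 0.06, -0.0038, 0, 0, 0, 1], [-0.0004, 0.08, -0.0038, 0, 0, 0, 1], [-0.0004, 0.08, -0.0038, 0, 0, 0, 1]]}}

```text
time: 40.05
tool_pos: [0.438, -0.2058, 0.0588]
tool_rot: [-1.568, 0.001, 0.151]
contact_force: [0.0, -0.2, -2.3]
opening: 0.0237
```

The tip droops about 1.7° in the grip, so I'll pitch the tool by that amount while lowering the last part.

{"api": "apply_moves", "payload": {"plan": [[0, 0.006, 0, 0, 0, -0.8, 1], [0, 0.012, 0, 0, 0, -1.7, 1], [0, 0.016, 0, 0, 0, -1.7, 1], [0, 0.02, 0, 0, 0, -1.7, 1], [0, 0.0215, 0, 0, 0, -1.7, 1]]}}

```text
time: 40.67
tool_pos: [0.4387, -0.2066, 0.0381]
tool_rot: [-1.57, -0.031, 0.151]
contact_force: [-0.3, 0.6, -1.6]
opening: 0.0235
```

```bash
python3 rot.py 3
```

```text
t 40.825 yaw 0.15090230754255263 r 0.4552014860061827 bearing-yaw deg 68.37996017698792 pos [ 0.4388 -0.2066  0.0382] open 0.023584903127220044
Fx Fy Fz Tz M_eye [-0.326  0.252 -1.499 -0.028 -0.198] sd [0.062 0.788 0.483 0.03  0.088]
F along, left -0.284184228272597 0.29773087728194303
```

{"api": "apply_moves", "payload": {"plan": [[0, 0.001, 0, 0, 0, 0, 1], [0, 0.002, 0, 0, 0, 0, 1], [0, 0.003, 0, 0, 0, 0, 1], [0, 0.0035, 0, 0, 0, 0, 1], [0, 0.0035, 0, 0, 0, 0, 1]], "squeeze": 15}}

```text
time: 41.45
tool_pos: [0.4389, -0.2066, 0.0348]
tool_rot: [-1.57, -0.031, 0.151]
contact_force: [0.1, 0.6, 0.2]
opening: 0.0243
```

```bash
python3 rot.py 3
```

```text
t 41.6 yaw 0.15083544238442526 r 0.45519246280424613 bearing-yaw deg 68.39090258980086 pos [ 0.4389 -0.2066  0.0348] open 0.023907346780290453
Fx Fy Fz Tz M_eye [-0.689  0.482 -0.016 -0.005 -0.359] sd [0.584 0.124 0.403 0.025 0.256]
F along, left -0.6085726366572964 0.5799355255969662
```

The weight is now on the rest (Fz is about 0). I'll open the jaws and then rise.

{"api": "apply_moves", "payload": {"plan": [[0, 0, 0, 0, 0, 0, -0.2], [0, 0, 0, 0, 0, 0, -0.4], [0, 0, 0, 0, 0, 0, -1], [0, 0, 0, 0, 0, 0, -1], [0, 0, 0, 0, 0, 0, -1]]}}

```text
time: 42.22
tool_pos: [0.4389, -0.2066, 0.0348]
tool_rot: [-1.57, -0.031, 0.151]
contact_force: [0.0, -0.3, 0.6]
opening: 0.0694
```

{"api": "apply_moves", "payload": {"plan": [[0, 0, 0, 0, 0, 0, -1], [0, -0.005, 0, 0, 0, 0, -1], [0, -0.03, 0, 0, 0, 0, -1], [0, -0.08, 0, 0, 0, 0, -1], [0, -0.12, 0, 0, 0, 0, -1]]}}

```text
time: 42.85
tool_pos: [0.4352, -0.2073, 0.1567]
tool_rot: [-1.571, -0.032, 0.151]
contact_force: [0.7, -0.7, -0.3]
opening: 0.0918
```

```bash
python3 -c "
from h import *
s=robot.observe();print(s['contact_force'],s['opening'])
t=cams.read_camera('top');c=cams.read_camera('scene');o=np.zeros((600,800,3),np.uint8)
o[:,:400]=cv2.resize(t[220:370,350:450],None,fx=4,fy=4,interpolation=cv2.INTER_CUBIC)
o[:300,400:]=cv2.resize(np.clip(1.4*t[240:315,100:200],0,255).astype(np.uint8),None,fx=4,fy=4,interpolation=cv2.INTER_CUBIC)
o[300:,400:]=cv2.resize(c[145:245,233:366],(400,300),interpolation=cv2.INTER_CUBIC)
cv2.imwrite('pics/l12.png',o)"
```

```text
[ 0.71707819 -0.70956236 -0.27191019] 0.09176449247832492
```

View pics/l12.png

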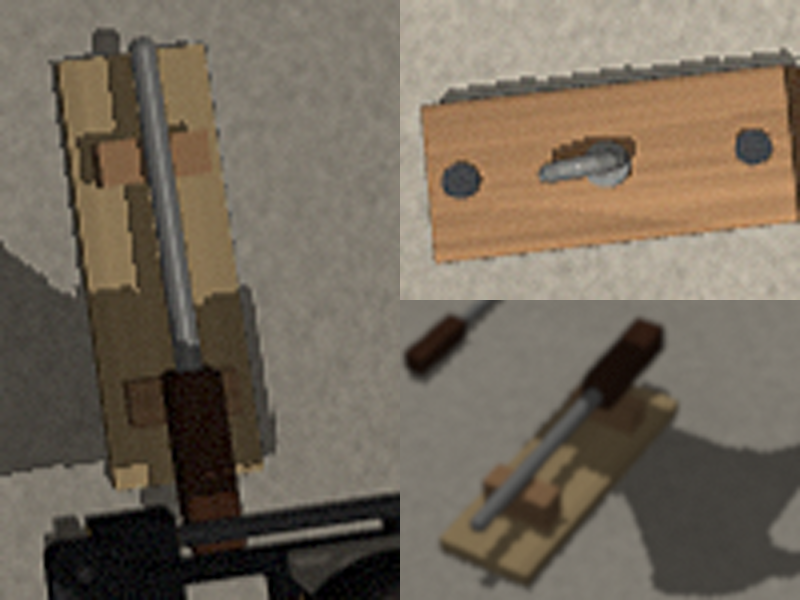

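The bar lies as before: tip (141,42) against (137,42) at the start, neck (190,370) against (187,368), level on both blocks. The loop lies almost along the block. I'm handing in.

```bash
python3 -c "
from cell import robot
print(robot.hand_in())"
```

```text
the job is handed in; nothing more can be done
None
```

The job is done and handed in. The rod went through the loop, the eye was turned clockwise to its stop and nipped, and the bar is back on its rest. The hand-in gives no verdict, so this rests on my own checks.

- **Insertion:** I gripped the larger bar by its handle and slid the rod through the loop without contact force. The loop sat about 70 mm from the handle at first, and later about 35 mm.
- **Turning:** the thread drag measured about 0.10 N m, as the text said. The moment then began to rise steadily with the eye about 0.09 rad or less from the block's line, so I took that as home.
- **Nip:** I brought the moment up to about 0.65 N m and held it for over 0.3 s. That is between the 0.4 needed and the 0.8 limit, with a measuring error of about 0.05. I computed this from the wrist force and moment, because the contact force itself cannot be read directly.
- **Last checks:** In the last picture the bar's neck and tip were about 1 pixel (under 2 mm) from where they lay at the start. It looked level on both blocks, and the eye was still nearly in line with the block. The jaws were open and clear, with force readings near zero.
- **What disagreed:** the bar drooped about 1.7° in the grip after I eased the squeeze, so I pitched the tool by that amount for the laying down. The eye fit gave a height of 73 mm against the 75 mm stated, within the calibration error. I did not measure the tape roll, tray and jar again; no move went near them.

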